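# Hook the bread box lid under its lip and click it shut

## Task

The lid of the small wooden bread box has only been laid on top of it. Hook the lid's back edge under the lip of the fixed top at the back of the box, then turn the front down and press it until it clicks past the spring catches and lies flat, fully home in the box. Leave the mug, the spice jar and the flat tin where they are.

Things in the scene. Friction and masses are not known exactly. Their poses are not given: they have to be found in the camera images.
- bread_box: Open-topped wooden box, fixed to the worktop, 210 (x) x 184 (y) x 98 mm high; origin on its underside. Its +x points to its back, +y to its left, z up; all box x values below are from here. Side cheeks 98 mm high, 160 mm apart, guide the lid with 2 mm play each side. The opening lies between the front wall and a fixed top over the back part.
- box_lip (a point): Lower front edge of the fixed top (the lip), at the middle: box x = +11 mm, 70 mm high. The fixed top is 8 mm thick, its upper face 78 mm high, and runs back to x = +100 mm. Beneath it a stop at x = +50 mm limits the lid's back edge.
- box_rim (a point): Top inner edge of the front wall, at the middle: box x = -98 mm, 78 mm high; the wall is 12 mm thick, outer face at x = -110 mm.
- box_catch (a point): Mid-way between the two sprung steel wedge catches, one in each cheek, at box x = -90 to -76 mm, 60 to 73 mm high, standing up to 5 mm inward. The lid's front comes to rest on them after dropping behind the front wall; about 6 to 10 N downward near the lid's front (on its middle line) clicks it past, after which it lies below them. They stay out of the way of the lid while its front lies on the front wall.
- box_seat (a point): Middle of the seat: level of the top of the runners along both cheeks, 50 mm high. Seated, the lid lies flat with its underside at this height and its back edge at box x = +42 to +50 mm.
- lid: The loose lid: flat wooden panel 140 (x) x 156 (y) x 8 mm, about 0.25 kg, with a steel bar handle. Origin at the centre of its underside; x to its back, z up. At the start it lies flat between the cheeks, underside 78 mm high, its front on the front wall and its back 6 to 22 mm on top of the fixed top.
- lid_grip (a point): Middle of the lid's handle: round steel bar 10 mm thick, 90 mm long along y, on two legs, its axis 37 mm above the lid's underside (24 mm free below the bar), over the lid's middle. Pull or push here.
- lid_back (a point): Middle of the lid's back edge, underside, 70 mm behind the handle. When the lid is pulled to the front (box -x) until this edge clears the lip, it drops onto the runners, the lid's front staying up on the front wall; more than about 35 mm past the lip the lid would tip out.
- lid_front (a point): Middle of the lid's front edge, underside, 70 mm in front of the handle. When the tilted lid is pushed to the back, its back edge slides under the lip; once this front edge clears the front wall's inner face it drops onto the catches, ready to be pressed down.
- mug_mid (a point): Bystander: pale mug with a handle, 83 x 120 x 96 mm, standing to the right of the box; point half-way up.
- jar_mid (a point): Bystander: spice jar with a red cap, 45 mm wide, 106 mm high, standing nearer the robot to the right; point half-way up.
- tin_mid (a point): Bystander: flat round food tin, 86 mm wide, 40 mm high, standing nearer the robot to the left; point half-way up.
There are look-alikes about, which are no part of the job. There is more than one size of the lid; the job needs the larger.

How it is judged (in metres and radians):
On the way:
1. the lid's back edge is hooked at least 10 mm under the lip (x of lid_back in the frame of bread_box above 0.021 m and z of lid_back in the frame of bread_box below 0.064 m), for 0.1 s.
At the end, for the whole second after the job is handed in: The lid lies at rest, flat (within 0.05 rad) in the box, its back edge at least 19 mm under the lip and its front below the catches: underside of the front within 4 mm and of the back within 5 mm of the runners' height of 50 mm (x of lid_back in the frame of bread_box above 0.03 m and z of lid_back in the frame of bread_box below 0.055 m and z of lid_front in the frame of bread_box between 0.046 and 0.054 m and angle between lid_grip's own z axis and vertical below 0.05 rad and linear speed of lid below 0.02 m/s); the robot touches nothing.
It fails at once if the mug, the spice jar or the flat tin is moved more than 30 mm (distance of any of mug_mid, jar_mid, tin_mid from where it was at the start of the episode above 0.03 m).
It also fails if it takes over 56 s, if anything falls off the work surface, if the arm or the gripper's body presses on something with over 40 N, if the wrist force passes 120 N, or if a joint passes its speed limit or range.

## Robot

A 7-joint arm with a two-finger parallel gripper is mounted at the origin on a cart in front of the work surface, level with it; the furniture and walls round the work are solid. World frame = base frame: x ahead of the robot, y to its left, z up, the work surface at z = 0. Lengths are in m, angles in degrees, forces in N, time in s.
With the tool pointing down it reaches from about 0.425 to 0.875 m from the base axis. Payload 4.7 kg.
Tool frame: the origin (TCP) lies at the very end of the fingers, on their centre line; the grasp point (between the pads) lies env.grip_point_offset behind it (env.grip_point_offset is the distance from the TCP to the grasp point, in m); z points along the fingers, y is the direction in which the jaws open and shut (so a half turn about z gives the same grasp; the last joint's range is limited). The gripper opens to 87 mm and grips with 3 to 60 N. Pads are 19 mm wide; open, the fingers measure 117 mm over their backs; the gripper's body (75 mm by 190 mm) begins 51 mm behind the grasp point.
Start: joints at [78.043, 18.392, -4.016, 83.108, 1.295, 78.541, -3.26], TCP at [0.144, -0.634, 0.223] pointing down, gripper open.
Joint ranges: [-163.93, 163.93], [-17.29, 119.83], [-79.2, 71.16], [3.27, 140.29], [-89.18, 269.18], [5.43, 117.66], [-154.24, 154.24]. Speed limits (degrees/s): [147.25, 147.25, 180, 180, 180, 180, 180].

## Interface

Orientations are given as [roll, pitch, yaw] about the fixed x, y, z axes, in that order (R = Rz(yaw) Ry(pitch) Rx(roll)).
In Python, from cell import env gives the robot as it stands.
- The arm moves only by the tool send_rows, never from a script. Its argument "plan" is a list of rows, each a list of 7 numbers: the finger opening in mm, from 0 to 87, then the shift along the tool's x, y, z in mm, then the turn, a rotation vector about the tool's x, y, z in rad. A call has 1 to 12 rows; each row shifts and turns the commanded pose from where the row before left it, along the tool's axes as they then stand; what a row does not reach is not made up. A row lasts 1/10 s, in which the tool goes at most 50 mm and 8.59 degrees, less where a joint would pass 70% of its speed; a pose out of reach is approached as far as the arm can. A call is refused whole if a number of a shift passes 50 or a number of a turn 0.15, either way. A call with a gripper value outside its range is refused whole. The fingers move at their own pace and stop on an object; "grip_force" is the grip in N (left out, the last holds). Time passes only in rows, so rows that do not move let the fingers close. It gives the time, the measured TCP pose, the force and the opening at its end, in the units of the state.
- env.get_obs(): the state, without advancing time (a new reading comes with each control period).
- env.read_camera(name): name is "side" or "top" or "wrist"; returns the picture (420x560x3 uint8, red, green, blue); there is no depth.
- env.get_calibration(name): a dict with "fx", "fy", "cx", "cy" (pixels), "extrinsics" (4x4, takes a point from camera to world coordinates). Camera axes: x right, y down, z forward; pixel columns grow to the right and rows downward; lengths in m; the calibration is good to about 2 mm. A picture is of the moment at which its call begins: read the wrist's pose just before it. get_calibration takes no time and is no camera call; for the wrist camera it gives the pose at the moment of the call.
- env.sign_off(): hands the job in, once; it reports no verdict.
Trained networks look in the newest picture that a camera, given by its name, has taken for a name from the list of things; names that differ only in an ending like _2 or _b are one class to them, and where a whole thing is asked for, a point or a joint stands for the part that bears it (a point fixed in the world has none). Each returns a list of dicts, best first, with "confidence" (0 to 1); they miss things now and then, are a little off and sometimes report something else, mostly with a low value. They report only what shows in the picture. A call takes as long as a camera call. They do not tell look-alikes from the thing itself.
- env.regions_of(camera, query): "region" (420x560 bool, what is visible of it) and "rect" ([left, top, right, bottom] in pixels, round what is visible of it).
The state is a dict: "time_s": time; "qpos": joint angles; "joint_velocities": joint speeds; "effort": joint torques, N m; "tool_pos": TCP position; "tool_rot": TCP orientation; "force": force on the tool from outside, world axes, zero at the start; "wrist_torque": the same for the moment, N m; "grip_width": finger opening in m.
Only numpy, scipy, OpenCV 4.12 (cv2) and the standard library are available. Lean on these libraries where they do the work, as an engineer would, in place of code of your own. Each camera call takes 0.05 s, during which the arm holds its last target. There are 200 camera calls.

## Working session

There is one attempt and no reset: what is moved stays moved. The work goes in short steps, Python scripts to look and compute and a tool call to move; the robot and the scene stay as the last step left them, time stands still between calls to the robot, and variables do not carry over. Pictures are saved under pics/ and viewed, about 8 in all and at most 12, crops included, and the job is handed in when it is done.

Besides the shell and the picture viewer there is one more tool, called in YAML: its name, and indented under it one key for each argument. send_rows: Moves the arm, as the interface text tells. Its arguments: {"type":"object","properties":{"plan":{"type":"array"},"grip_force":{"type":"number"}},"required":["plan"]}

```bash
ls; mkdir -p pics; python3 - <<'E'
from cell import env
import cv2,numpy as np
o=env.get_obs();print(o);print(env.grip_point_offset)
ims=[]
for c in ("side","top"):
    im=env.read_camera(c);k=env.get_calibration(c);print(c,k)
    for q in ("bread_box","lid","lid_grip","mug_mid","jar_mid","tin_mid"):
        print(q,[(round(r["confidence"],2),r["rect"]) for r in env.regions_of(c,q)][:4])
    cv2.imwrite(f"pics/{c}0.png",im[:,:,::-1])
E
```

```text
pics
{'time_s': 0.0, 'qpos': array([78.04472759, 18.43785189, -4.01807277, 83.17499087,  1.29473856,
       78.54119793, -3.25761184]), 'joint_velocities': array([-0.04190468,  0.03044846,  0.02919379,  0.04826038,  0.09227969,
        0.01160216,  0.09274249]), 'effort': array([-4.18747168e-04, -4.91282558e+01, -4.04196745e-01, -3.12524307e+01,
       -6.38259505e-02,  4.37610783e-02,  1.57180821e-04]), 'tool_pos': array([ 0.14345403, -0.63340011,  0.22147478]), 'tool_rot': array([-1.79891200e+02,  4.74444944e-03,  1.27697760e+01]), 'force': array([-0.04891217,  0.61615506,  0.0301055 ]), 'wrist_torque': array([-0.01637254,  0.00679887, -0.03673272]), 'grip_width': 0.08703332331643159}
0.0187
side {'fx': 387.09434363785505, 'fy': 387.09434363785505, 'cx': 281.8760932040709, 'cy': 208.65600818411258, 'extrinsics': array([[-0.99281798, -0.06091265,  0.10296657,  0.39371947],
       [-0.11949628,  0.46352083, -0.8779915 ,  0.76227792],
       [ 0.00575364, -0.88398987, -0.46747065,  0.54017455],
       [ 0.        ,  0.        ,  0.        ,  1.        ]])}
bread_box []
lid [(0.76, [23
[... 470 characters left out ...]
43 , -0.99845052,  0.05288125,  0.39169686],
       [-0.99967432, -0.0163058 ,  0.01963114, -0.07652299],
       [-0.01873845, -0.05320412, -0.99840783,  1.50727788],
       [ 0.        ,  0.        ,  0.        ,  1.        ]])}
bread_box [(0.64, [227.1, 135.3, 308.6, 224.6]), (0.33, [168.4, 216.4, 202.5, 245.2])]
lid [(0.96, [377.1, 228.3, 422.6, 274.4]), (0.89, [236.8, 163.7, 303.2, 221.8]), (0.21, [224.6, 133.6, 310.1, 226.6])]
lid_grip [(0.96, [378.5, 228.7, 422.5, 273.9]), (0.61, [242.2, 163.8, 307.4, 227.6])]
mug_mid [(0.72, [380.2, 183.8, 420.0, 209.9])]
jar_mid [(0.55, [242.2, 160.9, 304.2, 225.6]), (0.49, [346.8, 229.2, 371.8, 246.0])]
tin_mid [(0.68, [166.5, 221.0, 201.9, 246.0])]
```

```bash
python3 - <<'E'
import cv2
t=cv2.imread("pics/top0.png")[115:265,150:350]
cv2.imwrite("pics/t1.png",cv2.resize(t,None,fx=4,fy=4,interpolation=cv2.INTER_CUBIC))
s=cv2.imread("pics/side0.png")[130:330,190:400]
cv2.imwrite("pics/s1.png",cv2.resize(s,None,fx=3,fy=3,interpolation=cv2.INTER_CUBIC))
E
```

```text
(no output)
```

View pics/t1.png

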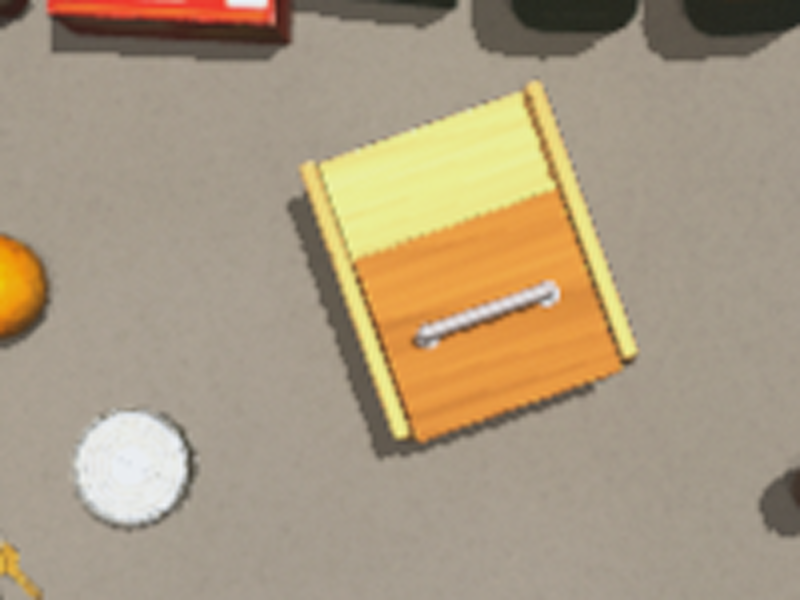

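View pics/s1.png

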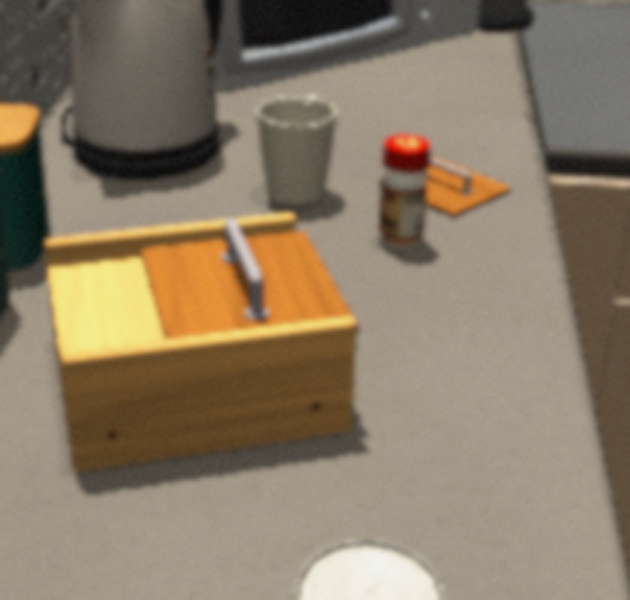

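```bash
cat > h.py <<'E'
import numpy as np
from cell import env
def px2w(cam,uv,z,k=None):
    k=k or env.get_calibration(cam);T=k["extrinsics"];uv=np.atleast_2d(uv).astype(float)
    d=np.c_[(uv[:,0]-k["cx"])/k["fx"],(uv[:,1]-k["cy"])/k["fy"],np.ones(len(uv))]@T[:3,:3].T
    return T[:3,3]+d*((z-T[2,3])/d[:,2])[:,None]
E
python3 - <<'E'
from h import *
f=lambda p,z:px2w("top",np.array(p)/4+[150-.375,115-.375],z)[:,:2]
c=f([(302,165),(541,82),(637,353),(394,438)],.098)
print("corners BL BR FR FL",c.round(4).tolist(),"centre",c.mean(0).round(4))
fw=(c[0]+c[1]-c[2]-c[3])/2; lf=(c[0]+c[3]-c[1]-c[2])/2
print("len",np.linalg.norm(fw),np.linalg.norm(lf),"yaw",np.degrees(np.arctan2(fw[1],fw[0])),np.degrees(np.arctan2(-lf[0],lf[1])))
h=f([(420,337),(555,291)],.115);print("handle",h,h.mean(0),np.linalg.norm(h[0]-h[1]),np.degrees(np.arctan2(*( -(h[0]-h[1])[0],(h[0]-h[1])[1]))))
e=f([(357,260),(556,190),(415,441),(624,370)],.086);print("lid",e.round(4).tolist())
a=np.radians(19.5)
u=np.array([np.cos(a),np.sin(a)]);v=np.array([-u[1],u[0]])
for p in list(e)+[h.mean(0)]: print(((p-c.mean(0))@u).round(4),((p-c.mean(0))@v).round(4))
E
```

```text
corners BL BR FR FL [[0.6156, 0.1228], [0.6779, -0.0473], [0.4846, -0.1188], [0.4213, 0.0527]] centre [0.5498 0.0024]
len 0.20629191249321846 0.18195618132222066 yaw 20.073946871776933 20.1785884407847
handle [[ 0.49228063  0.03433802]
 [ 0.52621712 -0.06003733]] [ 0.50924888 -0.01284966] 0.10029154021461627 19.77810741758329
lid [[0.5492, 0.0832], [0.602, -0.0592], [0.4197, 0.0387], [0.473, -0.11]]
0.0264 0.0764
0.0286 -0.0754
-0.1105 0.0777
-0.1099 -0.0803
-0.0433 -0.0008
```

```bash
cat >> h.py <<'E'
from scipy.spatial.transform import Rotation as Ro
BO=np.array([.550,.002,0.]);BY=20.
def b2w(x,y,z): return BO+Ro.from_euler('z',BY,degrees=True).apply([x,y,z])
def w2b(p): return Ro.from_euler('z',-BY,degrees=True).apply(np.asarray(p)-BO)
def trot(tilt=0,yaw=None):
    # tool down, jaws along box x; tilt>0 turns the lid's back down (about box +y)
    yaw=BY+90 if yaw is None else yaw
    return Ro.from_rotvec(np.radians(tilt)*Ro.from_euler('z',BY,degrees=True).apply([0,1,0]))*Ro.from_euler('xyz',[180,0,yaw],degrees=True)
def rows(p1,r1,n,w,p0=None,r0=None):
    o=env.get_obs();p=o["tool_pos"] if p0 is None else p0
    r=Ro.from_euler('xyz',o["tool_rot"],degrees=True) if r0 is None else r0
    rv=(r.inv()*r1).as_rotvec()/n;d=(p1-p)/n
    for i in range(n):
        s=r.inv().apply(d)*1000
        print([w]+s.round(1).tolist()+rv.round(3).tolist());r=r*Ro.from_rotvec(rv)
E
python3 - <<'E'
from h import *
rows(np.array([.509,-.013,.23]),trot(),24,60)
E
```

```text
[60, 20.6, -21.9, -0.3, 0.0, 0.0, -0.071]
[60, 22.1, -20.4, -0.3, 0.0, 0.0, -0.071]
[60, 23.4, -18.8, -0.3, 0.0, 0.0, -0.071]
[60, 24.7, -17.0, -0.3, 0.0, 0.0, -0.071]
[60, 25.9, -15.3, -0.3, 0.0, 0.0, -0.071]
[60, 26.9, -13.4, -0.3, 0.0, 0.0, -0.071]
[60, 27.7, -11.5, -0.3, 0.0, 0.0, -0.071]
[60, 28.5, -9.5, -0.3, 0.0, 0.0, -0.071]
[60, 29.1, -7.4, -0.3, 0.0, 0.0, -0.071]
[60, 29.5, -5.4, -0.3, 0.0, 0.0, -0.071]
[60, 29.8, -3.3, -0.3, 0.0, 0.0, -0.071]
[60, 30.0, -1.1, -0.3, 0.0, 0.0, -0.071]
[60, 30.0, 1.0, -0.3, 0.0, 0.0, -0.071]
[60, 29.9, 3.1, -0.3, 0.0, 0.0, -0.071]
[60, 29.6, 5.2, -0.3, 0.0, 0.0, -0.071]
[60, 29.1, 7.3, -0.3, 0.0, 0.0, -0.071]
[60, 28.5, 9.3, -0.3, 0.0, 0.0, -0.071]
[60, 27.8, 11.3, -0.3, 0.0, 0.0, -0.071]
[60, 26.9, 13.2, -0.3, 0.0, 0.0, -0.071]
[60, 25.9, 15.1, -0.3, 0.0, 0.0, -0.071]
[60, 24.8, 16.9, -0.3, 0.0, 0.0, -0.071]
[60, 23.6, 18.6, -0.3, 0.0, 0.0, -0.071]
[60, 22.2, 20.2, -0.3, 0.0, 0.0, -0.071]
[60, 20.7, 21.7, -0.3, 0.0, 0.0, -0.071]
```

send_rows:
  plan:
    - [60,20.6,-21.9,-1,0,0,-0.071]
    - [60,22,-20.4,-1,0,0,-0.071]
    - [60,23.4,-18.8,-1,0,0,-0.071]
    - [60,24.7,-17,-1,0,0,-0.071]
    - [60,25.9,-15.3,-1,0,0,-0.071]
    - [60,26.9,-13.4,-1,0,0,-0.071]
    - [60,27.7,-11.5,-1,0,0,-0.071]
    - [60,28.5,-9.5,-1,0,0,-0.071]
    - [60,29.1,-7.4,0,0,0,-0.071]
    - [60,29.5,-5.4,0,0,0,-0.071]
    - [60,29.8,-3.3,0,0,0,-0.071]
    - [60,30,-1.1,0,0,0,-0.071]

```text
time_s: 1.9
tool_pos: [0.3268, -0.3211, 0.2306]
tool_rot: [180.0, 0.0, 61.9]
force: [-0.7, 0.5, 0.4]
grip_width: 0.0602
```

send_rows:
  plan:
    - [60,30,1,0,0,0,-0.071]
    - [60,29.9,3.1,0,0,0,-0.071]
    - [60,29.6,5.2,0,0,0,-0.071]
    - [60,29.1,7.3,0,0,0,-0.071]
    - [60,28.5,9.3,0,0,0,-0.071]
    - [60,27.8,11.3,0,0,0,-0.071]
    - [60,26.9,13.2,0,0,0,-0.071]
    - [60,25.9,15.1,0,0,0,-0.071]
    - [60,24.8,16.9,0,0,0,-0.071]
    - [60,23.6,18.6,0,0,0,-0.071]
    - [60,22.2,20.2,0,0,0,-0.071]
    - [60,20.7,21.7,0,0,0,-0.071]

```text
time_s: 3.1
tool_pos: [0.5071, -0.0093, 0.2306]
tool_rot: [180.0, 0.0, 110.7]
force: [0.6, -0.3, -0.6]
grip_width: 0.0603
```

```bash
python3 - <<'E'
from h import *
import cv2
o=env.get_obs();print(o["time_s"],o["tool_pos"],o["tool_rot"],o["qpos"],w2b(o["tool_pos"]))
k=env.get_calibration("wrist");im=env.read_camera("wrist").copy()
print(k["extrinsics"].round(3).tolist(),k["fx"])
cv2.imwrite("pics/w1.png",im[:,:,::-1])
E
```

```text
3.1 [ 0.50712312 -0.00925417  0.23064199] [1.79988033e+02 1.44619005e-02 1.10734098e+02] [ 41.49106167   2.95728726 -44.41917256 101.07221392   2.13583333
  76.80767575  17.35707499] [-0.04414024  0.0040893   0.23064199]
[[0.936, 0.338, 0.101, 0.479], [0.353, -0.896, -0.269, 0.066], [-0.0, 0.288, -0.958, 0.391], [0.0, 0.0, 0.0, 1.0]] 370.58900848542993
```

View pics/w1.png

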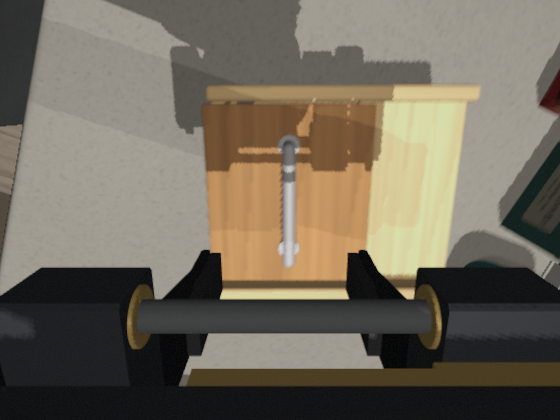

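```bash
python3 - <<'E'
from h import *
for n,p,z in [("handle top",(289,143),.12),("handle bot",(289.5,263),.12),("cheek front",(208,86),.098),("cheek back",(479,86),.098),("seam u",(374.5,105),.086),("seam l",(369,278),.086),("lid front u",(204,105),.086),("lid front l",(211,278),.086)]:
    w=px2w("wrist",p,z)[0];print(n,w.round(4),w2b(w).round(4))
E
```

```text
handle top [0.4951 0.0443 0.12  ] [-0.0372  0.0585  0.12  ]
handle bot [ 0.5301 -0.0439  0.12  ] [-0.0344 -0.0364  0.12  ]
cheek front [0.424  0.0597 0.098 ] [-0.0986  0.0973  0.098 ]
cheek back [0.6143 0.1334 0.098 ] [0.1054 0.1015 0.098 ]
seam u [0.5494 0.0934 0.086 ] [0.0307 0.086  0.086 ]
seam l [ 0.6094 -0.046   0.086 ] [ 0.0394 -0.0655  0.086 ]
lid front u [0.4232 0.0445 0.086 ] [-0.1046  0.0833  0.086 ]
lid front l [ 0.4751 -0.0978  0.086 ] [-0.1045 -0.0681  0.086 ]
```

```bash
cat >> h.py <<'E'
def bars(im):
    "handle bar and seam measured by regions"
E
python3 - <<'E'
from h import *
import cv2
o=env.get_obs();print(o["time_s"],o["tool_pos"],o["tool_rot"],o["joint_velocities"].round(2))
im=env.read_camera("wrist").copy()
for n,p,z in [("handle top",(289,143),.12),("handle bot",(289.5,263),.12)]: print(w2b(px2w("wrist",p,z)[0]))
cv2.imwrite("pics/w2.png",cv2.resize(im[60:310,150:500,::-1],None,fx=2.2,fy=2.2,interpolation=cv2.INTER_CUBIC))
E
```

```text
3.15 [ 0.50894936 -0.00346954  0.23090327] [ 1.79772762e+02 -1.67450189e-01  1.11237772e+02] [ 1.16 -2.49  1.14  2.05 -2.6   1.6   0.71]
[-0.0389425  0.0569304  0.12     ]
[-0.03656769 -0.03790305  0.12      ]
```

View pics/w2.png

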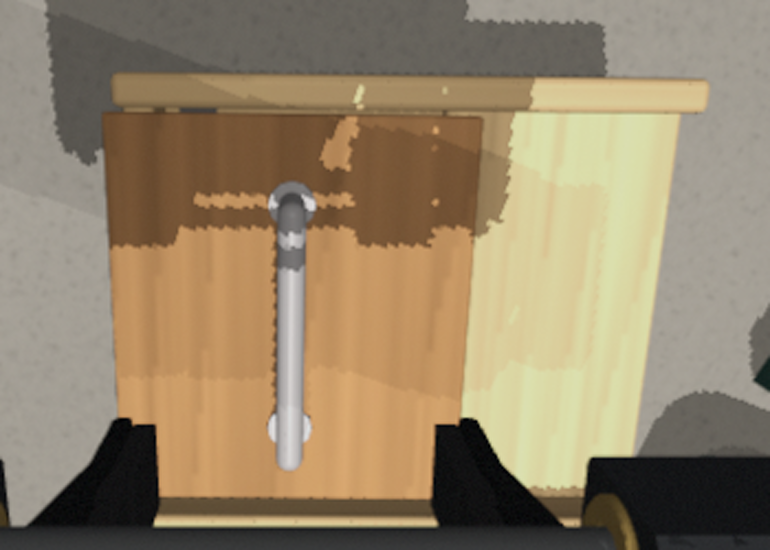

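```bash
python3 - <<'E'
from h import *
o=env.get_obs();print(o["time_s"],o["tool_pos"],o["tool_rot"],w2b(o["tool_pos"]))
for n,p,z in [("handle top",(291,197),.12),("handle bot",(289,468),.12),("cheek front",(113,75),.098),("cheek back",(708,80),.098),("seam u",(483,117),.086),("seam l",(461,490),.086),("lid front u",(103,113),.086),("lid front l",(120,490),.086),("inner cheek",(150,498),.098),("inner cheek",(430,500),.098)]:
    w=px2w("wrist",np.array(p)/2.2+[149.7,59.7],z)[0];print(n,w.round(4),w2b(w).round(4))
E
```

```text
3.2 [ 0.50784905 -0.00550355  0.2307493 ] [ 1.79878117e+02 -1.43400088e-01  1.11034738e+02] [-0.0421753   0.00736545  0.2307493 ]
handle top [0.4908 0.0361 0.12  ] [-0.044   0.0523  0.12  ]
handle bot [ 0.5253 -0.0563  0.12  ] [-0.0432 -0.0463  0.12  ]
cheek front [0.4197 0.0506 0.098 ] [-0.1058  0.0902  0.098 ]
cheek back [0.6116 0.1223 0.098 ] [0.099 0.092 0.098]
seam u [0.547 0.084 0.086] [0.0252 0.0781 0.086 ]
seam l [ 0.6013 -0.0558  0.086 ] [ 0.0284 -0.0718  0.086 ]
lid front u [0.4179 0.036  0.086 ] [-0.1126  0.0771  0.086 ]
lid front l [ 0.4691 -0.1063  0.086 ] [-0.1131 -0.0741  0.086 ]
inner cheek [ 0.4817 -0.0985  0.098 ] [-0.0985 -0.0711  0.098 ]
inner cheek [ 0.5867 -0.0594  0.098 ] [ 0.0135 -0.0702  0.098 ]
```

send_rows:
  plan:
    - [60,0,0,0,0,0,0]
    - [60,0,0,0,0,0,0]
    - [60,0,0,0,0,0,0]

```text
time_s: 3.5
tool_pos: [0.5063, -0.0128, 0.2305]
tool_rot: [-180.0, 0.0, 110.3]
force: [-0.0, -0.3, 0.0]
grip_width: 0.0596
```

```bash
python3 - <<'E'
from h import *
rows(b2w(-.0435,.001,.097),trot(),8,60)
E
```

```text
[60, 0.0, 0.3, 16.7, -0.0, 0.0, 0.001]
[60, 0.0, 0.3, 16.7, -0.0, 0.0, 0.001]
[60, 0.0, 0.3, 16.7, -0.0, 0.0, 0.001]
[60, 0.0, 0.3, 16.7, -0.0, 0.0, 0.001]
[60, 0.0, 0.3, 16.7, -0.0, 0.0, 0.001]
[60, 0.0, 0.3, 16.7, -0.0, 0.0, 0.001]
[60, 0.0, 0.3, 16.7, -0.0, 0.0, 0.001]
[60, -0.0, 0.3, 16.7, -0.0, 0.0, 0.001]
```

send_rows:
  plan:
    - [60,0,0.3,16.7,0,0,0]
    - [60,0,0.3,16.7,0,0,0]
    - [60,0,0.3,16.7,0,0,0]
    - [60,0,0.3,16.7,0,0,0]
    - [60,0,0.3,16.7,0,0,0]
    - [60,0,0.3,16.7,0,0,0]
    - [60,0,0.3,16.7,0,0,0]
    - [60,0,0.3,16.7,0,0,0]
    - [60,0,0,0,0,0,0]
    - [60,0,0,0,0,0,0]
    - [60,0,0,0,0,0,0]

```text
time_s: 4.6
tool_pos: [0.5096, -0.0114, 0.098]
tool_rot: [179.9, 0.1, 110.4]
force: [-0.1, -0.0, 0.3]
grip_width: 0.0605
```

send_rows:
  plan:
    - [2,0,0,0,0,0,0]
    - [2,0,0,0,0,0,0]
    - [2,0,0,0,0,0,0]
    - [2,0,0,0,0,0,0]
    - [2,0,0,0,0,0,0]
    - [2,0,0,0,0,0,0]
    - [2,0,0,0,0,0,0]
    - [2,0,0,0,0,0,0]
    - [2,0,0,0,0,0,0]
    - [2,0,0,0,0,0,0]
  grip_force: 25

```text
time_s: 5.6
tool_pos: [0.5091, -0.0109, 0.0969]
tool_rot: [180.0, 0.0, 110.4]
force: [1.4, -0.1, -0.7]
grip_width: 0.0094
```

```bash
cat >> h.py <<'E'
def lidtcp(bx,bz,t,y=.0015,off=.0181):
    c,s=np.cos(np.radians(t)),np.sin(np.radians(t))
    bar=b2w(bx-.07*c+.037*s,y,bz+.07*s+.037*c); r=trot(t,yaw=110.4)
    return bar+r.apply([0,0,off]),r
def lidnow(off=.0181):
    o=env.get_obs();r=Ro.from_euler('xyz',o["tool_rot"],degrees=True);bar=w2b(o["tool_pos"]-r.apply([0,0,off]))
    z=Ro.from_euler('z',-BY,degrees=True).apply(r.apply([0,0,1]));t=np.degrees(np.arctan2(-z[0],-z[2]))
    c,s=np.cos(np.radians(t)),np.sin(np.radians(t))
    print("t",o["time_s"],"tilt",t.round(2),"back x,z",((bar[0]+.07*c-.037*s)*1e3).round(1),((bar[2]-.07*s-.037*c)*1e3).round(1),"y",(bar[1]*1e3).round(1),"F",o["force"].round(1),"w",o["grip_width"].round(4))
E
python3 - <<'E'
from h import *
lidnow()
p0=r0=None
for (a,n) in [((.027,.087,0),2),((.0,.087,0),3),((-.003,.0592,14),4)]:
    p,r=lidtcp(*a);rows(p,r,n,2,p0,r0);p0,r0=p,r;print(p.round(4))
E
```

```text
Traceback (most recent call last):
  File "h.py", line 32, in lidnow
    print("t",o["time_s"],"tilt",t.round(2),"back x,z",((bar[0]+.07*c-.037*s)*1e3).round(1),((bar[2]-.07*s-.037*c)*1e3).round(1),"y",(bar[1]*1e3).round(1),"F",o["force"].round(1),"w",o["grip_width"].round(4))
                                                                                                                                                                                       ^^^^^^^^^^^^^^^^^^^^^
AttributeError: 'float' object has no attribute 'round'
```

```bash
sed -i 's/o\["grip_width"\].round(4)/round(o["grip_width"],4)/' h.py
python3 - <<'E'
from h import *
lidnow()
p0=r0=None
for (a,n) in [((.027,.087,0),2),((.0,.087,0),3),((-.003,.0592,14),4)]:
    p,r=lidtcp(*a);rows(p,r,n,2,p0,r0);p0,r0=p,r;print(p.round(4))
E
```

```text
t 5.6 tilt -0.01 back x,z 27.2 78.0 y 1.9 F [ 1.4 -0.1 -0.7] w 0.0094
[2, -0.2, -0.1, -4.5, 0.0, 0.0, 0.0]
[2, -0.2, -0.1, -4.5, 0.0, 0.0, 0.0]
[ 0.5091 -0.0113  0.1059]
[2, 0.1, -9.0, -0.0, 0.0, 0.0, 0.0]
[2, 0.1, -9.0, -0.0, 0.0, 0.0, 0.0]
[2, 0.1, -9.0, -0.0, 0.0, 0.0, 0.0]
[ 0.4837 -0.0205  0.1059]
[2, -0.0, 0.9, 2.9, 0.061, 0.0, 0.0]
[2, -0.0, 1.1, 2.8, 0.061, 0.0, 0.0]
[2, -0.0, 1.3, 2.7, 0.061, 0.0, 0.0]
[2, -0.0, 1.4, 2.6, 0.061, 0.0, 0.0]
[ 0.4871 -0.0193  0.0945]
```

send_rows:
  plan:
    - [2,0,0,-4.5,0,0,0]
    - [2,0,0,-4.5,0,0,0]
    - [2,0,-9,0,0,0,0]
    - [2,0,-9,0,0,0,0]
    - [2,0,-9,0,0,0,0]
    - [2,0,0,0,0,0,0]
    - [2,0,0,0,0,0,0]

```text
time_s: 6.3
tool_pos: [0.4834, -0.0208, 0.106]
tool_rot: [180.0, 0.0, 110.4]
force: [0.4, -0.2, -1.9]
grip_width: 0.0092
```

```bash
python3 -c "
from h import *
lidnow()"
```

```text
t 6.3 tilt -0.0 back x,z -0.3 87.1 y 1.4 F [ 0.4 -0.2 -1.9] w 0.0092
```

Lid lifted (−1.9 N load). Now tilt back down.

send_rows:
  plan:
    - [2,0,0.9,2.9,0.061,0,0]
    - [2,0,1.1,2.8,0.061,0,0]
    - [2,0,1.3,2.7,0.061,0,0]
    - [2,0,1.4,2.6,0.061,0,0]
    - [2,0,0,0,0,0,0]
    - [2,0,0,0,0,0,0]
    - [2,0,0,0,0,0,0]

```text
time_s: 7.0
tool_pos: [0.4869, -0.0193, 0.0947]
tool_rot: [-166.1, 0.0, 110.4]
force: [-0.7, 0.2, -1.6]
grip_width: 0.0091
```

```bash
python3 - <<'E'
from h import *
import cv2
lidnow()
s=env.read_camera("side")[130:330,190:400,::-1]
cv2.imwrite("pics/s2.png",cv2.resize(s,None,fx=3,fy=3,interpolation=cv2.INTER_CUBIC))
p0=r0=None
for (a,n) in [((.030,.054,12.5),8),((.045,.052,11),4),((.045,.0505,9.5),2)]:
    p,r=lidtcp(*a);rows(p,r,n,2,p0,r0);p0,r0=p,r;print(p.round(4))
E
```

```text
t 7.0 tilt 13.94 back x,z -3.1 59.5 y 1.6 F [-0.7  0.2 -1.6] w 0.0091
[2, -0.0, 4.1, -0.1, -0.003, 0.0, -0.0]
[2, -0.0, 4.1, -0.1, -0.003, 0.0, -0.0]
[2, -0.0, 4.1, -0.1, -0.003, 0.0, -0.0]
[2, -0.0, 4.1, -0.1, -0.003, 0.0, -0.0]
[2, -0.0, 4.1, -0.0, -0.003, 0.0, -0.0]
[2, -0.0, 4.1, -0.0, -0.003, 0.0, -0.0]
[2, -0.0, 4.1, -0.0, -0.003, 0.0, -0.0]
[2, -0.0, 4.1, -0.0, -0.003, 0.0, -0.0]
[ 0.5173 -0.0083  0.0876]
[2, -0.0, 3.7, 0.1, -0.007, -0.0, -0.0]
[2, -0.0, 3.7, 0.2, -0.007, -0.0, -0.0]
[2, -0.0, 3.6, 0.2, -0.007, -0.0, -0.0]
[2, -0.0, 3.6, 0.2, -0.007, -0.0, -0.0]
[ 0.5306 -0.0035  0.0839]
[2, 0.0, -0.1, 1.7, -0.013, -0.0, -0.0]
[2, 0.0, -0.1, 1.7, -0.013, -0.0, -0.0]
[ 0.5298 -0.0037  0.0807]
```

View pics/s2.png

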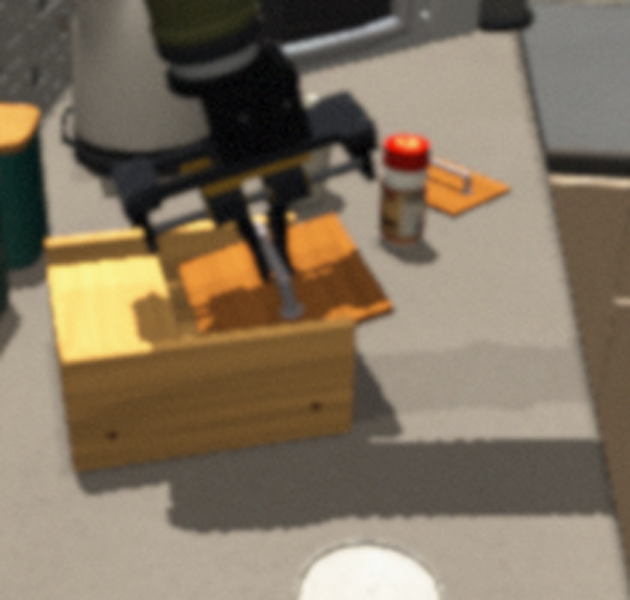

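The lid is held tilted with its front over the wall (crop 390,305) and its back (185,270) down in the opening clear of the lip. Now slide it in.

send_rows:
  plan:
    - [2,0,4.1,-0.1,-0.003,0,0]
    - [2,0,4.1,-0.1,-0.003,0,0]
    - [2,0,4.1,-0.1,-0.003,0,0]
    - [2,0,4.1,-0.1,-0.003,0,0]
    - [2,0,4.1,0,-0.003,0,0]
    - [2,0,4.1,0,-0.003,0,0]
    - [2,0,4.1,0,-0.003,0,0]
    - [2,0,4.1,0,-0.003,0,0]
    - [2,0,0,0,0,0,0]
    - [2,0,0,0,0,0,0]

```text
time_s: 8.05
tool_pos: [0.517, -0.0079, 0.0872]
tool_rot: [-167.4, -0.0, 110.4]
force: [0.3, -0.7, -1.7]
grip_width: 0.0091
```

```bash
python3 -c "
from h import *
lidnow()"
```

```text
t 8.05 tilt 12.63 back x,z 29.8 53.5 y 2.0 F [ 0.3 -0.7 -1.7] w 0.0091
```

Free, no contact forces; hooked about 19 mm under the lip. Continue.

send_rows:
  plan:
    - [2,0,3.7,0.1,-0.007,0,0]
    - [2,0,3.7,0.2,-0.007,0,0]
    - [2,0,3.6,0.2,-0.007,0,0]
    - [2,0,3.6,0.2,-0.007,0,0]
    - [2,0,0,0,0,0,0]
    - [2,0,-0.1,1.7,-0.013,0,0]
    - [2,0,-0.1,1.7,-0.013,0,0]
    - [2,0,0,0,0,0,0]
    - [2,0,0,0,0,0,0]

```text
time_s: 8.95
tool_pos: [0.5295, -0.0034, 0.0804]
tool_rot: [-170.5, 0.0, 110.4]
force: [0.6, 0.2, -1.7]
grip_width: 0.009
```

```bash
python3 -c "
from h import *
lidnow()
p,r=lidtcp(.045,.050,7);rows(p,r,3,2)"
```

```text
t 8.95 tilt 9.5 back x,z 44.8 50.2 y 1.9 F [ 0.6  0.2 -1.7] w 0.009
[2, -0.1, -0.2, 1.1, -0.015, 0.0, -0.0]
[2, -0.1, -0.2, 1.1, -0.015, 0.0, -0.0]
[2, -0.1, -0.2, 1.1, -0.015, 0.0, -0.0]
```

send_rows:
  plan:
    - [2,0,-0.2,1.1,-0.015,0,0]
    - [2,0,0,0,0,0,0]
    - [2,0,0,0,0,0,0]

```text
time_s: 9.25
tool_pos: [0.5293, -0.0033, 0.0794]
tool_rot: [-171.4, 0.0, 110.4]
force: [1.1, 0.9, -1.6]
grip_width: 0.0091
```

send_rows:
  plan:
    - [2,0,-0.2,1.1,-0.015,0,0]
    - [2,0,0,0,0,0,0]
    - [2,0,0,0,0,0,0]

```text
time_s: 9.55
tool_pos: [0.5297, -0.0032, 0.0787]
tool_rot: [-172.3, 0.0, 110.4]
force: [2.6, 1.2, 1.5]
grip_width: 0.0089
```

```bash
python3 -c "
from h import *
lidnow()"
```

```text
t 9.55 tilt 7.68 back x,z 45.9 50.6 y 2.1 F [2.6 1.2 1.5] w 0.0089
```

send_rows:
  plan:
    - [40,0,0,0,0,0,0]
    - [40,0,0,0,0,0,0]
    - [40,0,0,0,0,0,0]
    - [40,0,0,0,0,0,0]
    - [40,0,0,-10,0,0,0]
    - [40,0,0,-20,0,0,0]
    - [40,0,0,-30,0,0,0]
    - [40,0,0,-30,0,0,0]
    - [40,0,0,0,0,0,0]
    - [40,0,0,0,0,0,0]
    - [40,0,0,0,0,0,0]

```text
time_s: 10.65
tool_pos: [0.5396, 0.0005, 0.1666]
tool_rot: [-172.1, -0.0, 110.4]
force: [0.1, 0.3, -0.2]
grip_width: 0.0401
```

```bash
python3 - <<'E'
from h import *
import cv2
o=env.get_obs();print(o["tool_pos"],o["tool_rot"])
im=env.read_camera("wrist");k=env.get_calibration("wrist");print(k["extrinsics"].round(4).tolist())
cv2.imwrite("pics/w3.png",im[:,:,::-1])
rows(b2w(-.070,.002,.15),trot(yaw=110.4),6,0)
E
```

```text
[5.39606563e-01 4.81990860e-04 1.66617455e-01] [-1.72115055e+02 -1.53778240e-02  1.10394285e+02]
[[0.9287, 0.3701, -0.0244, 0.5329], [0.3442, -0.8845, -0.315, 0.0831], [-0.1382, 0.2841, -0.9488, 0.3255], [0.0, 0.0, 0.0, 1.0]]
[0, 0.0, -9.5, 4.1, -0.023, -0.0, -0.0]
[0, 0.0, -9.6, 3.8, -0.023, -0.0, -0.0]
[0, 0.0, -9.6, 3.6, -0.023, -0.0, -0.0]
[0, 0.0, -9.7, 3.4, -0.023, -0.0, -0.0]
[0, 0.0, -9.8, 3.2, -0.023, -0.0, -0.0]
[0, 0.0, -9.9, 3.0, -0.023, -0.0, -0.0]
```

View pics/w3.png

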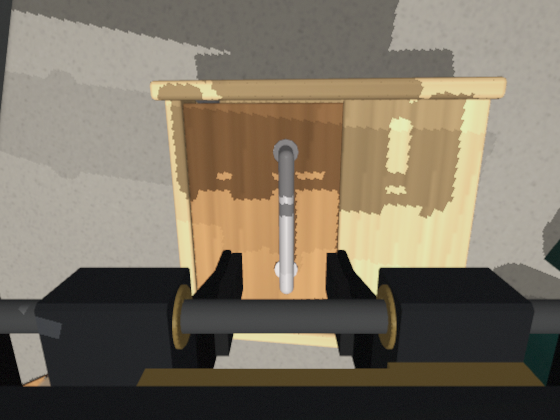

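send_rows:
  plan:
    - [0,0,-9.5,4.1,-0.023,0,0]
    - [0,0,-9.6,3.8,-0.023,0,0]
    - [0,0,-9.6,3.6,-0.023,0,0]
    - [0,0,-9.7,3.4,-0.023,0,0]
    - [0,0,-9.8,3.2,-0.023,0,0]
    - [0,0,-10.9,3,-0.023,0,0]
    - [0,0,0,15,0,0,0]
    - [0,0,0,20,0,0,0]
    - [0,0,0,20,0,0,0]
    - [0,0,0,0,0,0,0]
    - [0,0,0,0,0,0,0]

```text
time_s: 11.8
tool_pos: [0.483, -0.0202, 0.0955]
tool_rot: [180.0, -0.1, 110.4]
force: [0.0, 0.4, -0.1]
grip_width: 0.0004
```

```bash
python3 -c "
from h import *
o=env.get_obs();print(w2b(o['tool_pos']),o['force'],o['grip_width'])"
```

```text
[-0.07058827  0.0020479   0.09547611] [ 0.02895349  0.35536409 -0.08282983] 0.00038060713539572245
```

send_rows:
  plan:
    - [0,0,0,6,0,0,0]
    - [0,0,0,6,0,0,0]
    - [0,0,0,3,0,0,0]
    - [0,0,0,3,0,0,0]
    - [0,0,0,0,0,0,0]
    - [0,0,0,0,0,0,0]

```text
time_s: 12.4
tool_pos: [0.4837, -0.0203, 0.0779]
tool_rot: [179.9, 0.0, 110.4]
force: [0.3, 0.5, 0.4]
grip_width: 0.0007
```

send_rows:
  plan:
    - [0,0,0,2,0,0,0]
    - [0,0,0,2,0,0,0]
    - [0,0,0,0,0,0,0]

```text
time_s: 12.7
tool_pos: [0.4843, -0.0205, 0.0745]
tool_rot: [179.8, 0.1, 110.4]
force: [-1.3, 0.4, 3.4]
grip_width: 0.0008
```

Contact. Press further in small steps.

send_rows:
  plan:
    - [0,0,0,2,0,0,0]
    - [0,0,0,2,0,0,0]
    - [0,0,0,0,0,0,0]

```text
time_s: 13.0
tool_pos: [0.4848, -0.0204, 0.071]
tool_rot: [179.8, 0.1, 110.4]
force: [-1.1, 0.2, 7.2]
grip_width: 0.0004
```

send_rows:
  plan:
    - [0,0,0,2,0,0,0]
    - [0,0,0,2,0,0,0]
    - [0,0,0,0,0,0,0]

```text
time_s: 13.3
tool_pos: [0.4847, -0.0204, 0.0668]
tool_rot: [179.8, 0.1, 110.4]
force: [-0.6, 0.6, 5.1]
grip_width: 0.0009
```

send_rows:
  plan:
    - [0,0,0,2,0,0,0]
    - [0,0,0,2,0,0,0]
    - [0,0,0,0,0,0,0]

```text
time_s: 13.6
tool_pos: [0.4846, -0.0206, 0.0622]
tool_rot: [179.8, 0.1, 110.4]
force: [1.2, -1.1, 2.8]
grip_width: 0.0004
```

send_rows:
  plan:
    - [0,0,0,2,0,0,0]
    - [0,0,0,2,0,0,0]
    - [0,0,0,0,0,0,0]

```text
time_s: 13.9
tool_pos: [0.4838, -0.0205, 0.0584]
tool_rot: [179.9, 0.0, 110.4]
force: [-1.7, -0.5, 8.3]
grip_width: 0.0002
```

send_rows:
  plan:
    - [0,0,0,2,0,0,0]
    - [0,0,0,1,0,0,0]
    - [0,0,0,0,0,0,0]

```text
time_s: 14.2
tool_pos: [0.4839, -0.0205, 0.0582]
tool_rot: [-180.0, 0.1, 110.4]
force: [-11.4, -0.8, 33.6]
grip_width: 0.0002
```

send_rows:
  plan:
    - [0,0,0,-6,0,0,0]
    - [0,0,0,-15,0,0,0]
    - [0,0,0,-30,0,0,0]
    - [0,0,0,-40,0,0,0]
    - [0,0,0,-40,0,0,0]
    - [0,0,0,0,0,0,0]
    - [0,0,0,0,0,0,0]
    - [0,0,0,0,0,0,0]

```text
time_s: 15.0
tool_pos: [0.4824, -0.0204, 0.1848]
tool_rot: [-180.0, -0.1, 110.4]
force: [-0.1, 0.4, -0.2]
grip_width: 0.0007
```

```bash
python3 - <<'E'
from h import *
import cv2
o=env.get_obs();print(o["tool_pos"],o["force"])
a=env.read_camera("wrist")[:,:,::-1];s=env.read_camera("side")[170:310,190:330,::-1]
cv2.imwrite("pics/f.png",np.hstack([cv2.resize(a,(400,300)),cv2.resize(s,(400,300),interpolation=cv2.INTER_CUBIC)]))
E
```

```text
[ 0.48239615 -0.02043237  0.18477347] [-0.14117125  0.3693547  -0.1645293 ]
```

View pics/f.png

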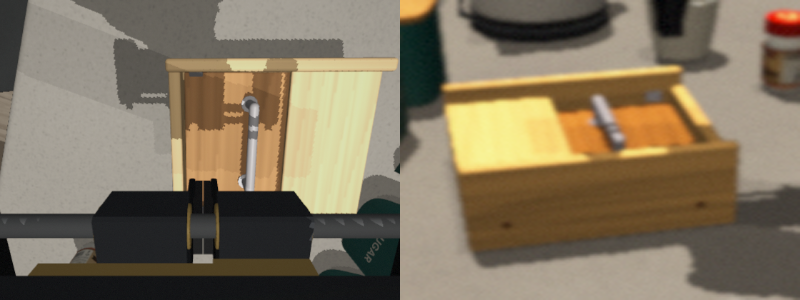

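```bash
python3 - <<'E'
from h import *
for p in ((254,105),(250,180)): print(w2b(px2w("wrist",np.array(p)*1.4,.092)[0]).round(4))
for c in("top","side"):
    env.read_camera(c)
    for q in("mug_mid","jar_mid","tin_mid"): print(c,q,[(round(r["confidence"],2),r["rect"]) for r in env.regions_of(c,q)][:2])
E
```

```text
[-0.0228  0.0512  0.092 ]
[-0.0222 -0.0257  0.092 ]
top mug_mid [(0.87, [376.8, 182.2, 419.7, 210.0])]
top jar_mid [(0.62, [345.2, 230.7, 370.6, 247.6])]
top tin_mid [(0.79, [166.1, 218.5, 200.8, 246.3]), (0.55, [225.0, 137.2, 309.1, 210.8])]
side mug_mid [(0.85, [276.7, 161.8, 305.5, 198.5])]
side jar_mid [(0.72, [315.6, 175.4, 331.4, 212.9])]
side tin_mid [(0.82, [286.0, 311.2, 336.6, 363.5])]
```

```bash
python3 -c "
from cell import env
print(env.sign_off())"
```

```text
the job is handed in; nothing more can be done
None
```

The lid appears to be fully seated in the box, and I handed the job in at about 15 s; the hand-in gives no verdict.

- **Hooking:** I gripped the handle, lifted the lid, pulled it clear of the lip and tilted it about 14° back-down. I then slid the back edge about 35 mm under the lip, lowered the front onto the catches and let go.
- **Pressing:** I pressed near the front with closed fingers. Resistance rose to about 7 N and then fell away as the front passed the catches. The fingertips stopped at 58 mm, which matches the top of an 8 mm lid on the 50 mm runners. The final push after it had bottomed out reached about 34 N.
- **Last checks:**
  - The lid looks flat, with a catch visible above it.
  - The handle position puts the back edge at about box x = +47 mm, where at least +30 mm is needed.
  - The mug, jar and tin show up where they were, to within a few pixels of detector noise.
  - The gripper is clear of everything, with about 0 N on it.

One early wrist-camera measurement disagreed with the top camera by 5 to 8 mm because the arm was still settling. It agreed once I repeated it. No other check failed.

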